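# Seat a recessed lamp in its collar with a flat pusher

## Robot

A 6-joint arm with a two-finger parallel gripper is mounted at the origin on the work surface. World frame = base frame: x ahead of the robot, y to its left, z up, the work surface at z = 0. Lengths are in mm, angles in rad, forces in N, time in s.
With the tool pointing down it reaches from about 300 to 875 mm from the base axis. Payload 6.4 kg.
Tool frame: the origin (TCP) lies on the centre line of the jaws, within the pads' length; the fingertips stand 19 mm ahead of it and the grasp point (between the pads) is the TCP (ctrl.tcp_to_tips is the distance from the TCP to the fingertips, in mm); z points along the fingers, y is the direction in which the jaws open and shut (so a half turn about z gives the same grasp; the last joint's range is limited). The gripper opens to 88 mm and grips with 3 to 60 N. Pads are 18 mm wide; open, the fingers measure 123 mm over their backs; the gripper's body (75 mm by 187 mm) begins 45 mm behind the grasp point.
Start: joints at [0.918, 0.181, 1.607, -0, 1.354, -0.206], TCP at [248.438, 518.575, 257.714] pointing down, gripper open.
Joint ranges: [-2.99, 2.99], [-0.89, 2.07], [0.3, 2.58], [-1.14, 4.28], [0, 2.63], [-3.12, 3.12]. Speed limits (rad/s): [2.57, 2.57, 3.01, 3.14, 3.14, 3.14].

## Interface

Orientations are given as a rotation vector (axis times angle).
In Python, from workcell import ctrl gives the robot as it stands.
- The arm moves only by the shell command python3 -m inch 'ROWS' [OPENING] [FORCE]. ROWS is JSON, a list of rows, each an object with "slide": the shift along the world's x, y, z in mm, a list of three; "turn": the turn about the world's z in rad. In form: [{"slide": [x, y, z], "turn": turn}, ...]. A call has exactly 5 rows; each row shifts and turns the commanded pose from where the row before left it; what a row does not reach is not made up. A row lasts 1/8 s, in which the tool goes at most 62.5 mm and 10.7 degrees, less where a joint would pass 70% of its speed; a pose out of reach is approached as far as the arm can. A call with a gripper value outside its range is refused whole. OPENING is the opening, from 0 (shut) to 1 (fully open), set as the call begins (- or left out, the last holds). The fingers move at their own pace and stop on an object; FORCE is the grip in N (left out, the last holds). Time passes only in rows, so rows that do not move let the fingers close, or fill a call up. It gives the time, the measured TCP pose, the force and the opening at its end, in the units of the state.
- ctrl.get_state(): the state, without advancing time (a new reading comes with each control period).
- ctrl.read_camera(name): name is "side" or "top" or "wrist"; returns a dict with "img" (420x560x3 uint8, blue, green, red), "fx", "fy", "cx", "cy" (pixels), "k1" (the pictures are not rectified: a ray, as slopes to the right and down, at radius r is drawn at 1 + k1 r^2 times it, then the intrinsics apply), "pose" (4x4, takes a point from camera to world coordinates). Camera axes: x right, y down, z forward; pixel columns grow to the right and rows downward; lengths in mm; the calibration is good to about 2 mm. A picture is of the moment at which its call begins. There is no depth.
- ctrl.sign_off(): hands the job in, once; it reports no verdict.
The state is a dict: "time_s": time; "qpos": joint angles; "qd": joint speeds; "tau": joint torques, N m; "position": TCP position; "eef_rot": TCP orientation; "force": force on the tool from outside, world axes, zero at the start; "wrist_torque": the same for the moment, N m; "opening": opening from 0.0 (shut) to 1.0 (fully open).
Only numpy, scipy, OpenCV 4.12 (cv2) and the standard library are available. Lean on these libraries where they do the work, as an engineer would, in place of code of your own. Each camera call takes 0.05 s, during which the arm holds its last target. There are 200 camera calls.

## Task

Pick up the hand pusher from its rubber rest and, with its flat foot, push the round lamp squarely down into its collar until it bottoms out level; keep a firm push of about 20 N on it for a second, never more than 40 N or its face cracks. Then stand the pusher upright back on its rest, touching the lamp with nothing but the pusher and leaving the other things on the bench alone.

Things in the scene. Friction and masses are not known exactly. Their poses are not given: they have to be found in the camera images.
- panel: sample ceiling board, fixed to the bench: a plain grey square block 180 x 180 mm, 60 mm tall, with a round collar (bore 87 mm) straight down through its middle. Origin at the centre of its underside, z up; the collar's axis is its z axis.
- lamp: recessed lamp: a round aluminium disc with a flat white face, 84 mm across, 20 mm thick, about 0.25 kg, loose in the collar. Origin at the centre of its underside, z up. It starts level, its face 8 mm proud of the board, on four friction-sprung clips 25 mm from its centre, two a bit stiffer than the others. They yield at 5 to 11 N in all and stay down where pushed; a push off centre tilts it.
- lamp_face (a point): centre of the lamp's upper face, z up; 68 mm above the bench at the start. The lamp bottoms out on a rigid hidden ledge 12 to 22 mm below its start: how deep differs from case to case, cannot be seen, and is felt only as the push rising steeply past 12 N. Seated, the face is 4 to 14 mm below the board's top.
- pusher_grip (a point): hand pusher: a flat round grey foot, 60 mm across and 14 mm thick, with an upright wooden block handle on it, 48 mm long (along its x), 26 mm wide (along its y), whose top is 80 mm above the underside of the foot; about 0.3 kg. This point is on its axis in the handle, 55 mm above the underside of the foot; z up.
- rest: rubber rest: a black square slab 130 x 130 mm, 12 mm thick, fixed to the bench; the pusher starts within 25 mm of its middle. Origin at the centre of its underside, z up.
- tape: bystander: roll of paper tape, 100 mm across, 48 mm tall, lying flat
- jbox: bystander: grey junction box 85 x 85 x 45 mm
- tin: bystander: tin 84 mm across, 100 mm tall
- driver: bystander: screwdriver lying on the bench
There are look-alikes about, which are no part of the job. Leave any red or yellow look-alike of the part that bears pusher_grip alone.

How it is judged (in metres and radians):
On the way:
1. the lamp is bottomed out level and kept under a firm push of the pusher (contact force between pusher and lamp above 15 N and angle between lamp's own z axis and vertical below 0.02 rad and z of lamp in the frame of panel below 0.0375 m), for 0.5 s.
At the end, for the whole second after the job is handed in: The lamp stays down in its collar, at least 10.5 mm below its start and level within 0.02 rad; the pusher stands upright (within 0.05 rad), let go and at rest, on its rest, its axis within 55 mm of the rest's middle along both of its sides (angle between lamp's own z axis and vertical below 0.02 rad and z of lamp in the frame of panel below 0.0375 m and horizontal distance between lamp and panel below 0.004 m and x of pusher_grip in the frame of rest between -0.055 and 0.055 m and y of pusher_grip in the frame of rest between -0.055 and 0.055 m and angle between pusher_grip's own z axis and vertical below 0.05 rad and height (world z) of pusher_grip below 0.071 m and linear speed of pusher below 0.02 m/s); the robot touches nothing.
It fails at once if the pusher pushes the lamp with more than 40 N (contact force between pusher and lamp above 40 N).
It fails at once if the lamp is touched by the robot itself (contact force between any of the fingers, the arm and lamp above 1 N).
It fails at once if a bystander is disturbed (distance of any of tape, jbox, tin, driver from where it was at the start of the episode above 0.02 m).
It also fails if it takes over 64 s, if anything falls off the work surface, if the arm or the gripper's body presses on something with over 40 N, if the wrist force passes 120 N, or if a joint passes its speed limit or range.

## Working session

There is one attempt and no reset: what is moved stays moved. The work goes in short steps, Python scripts to look and compute and a shell command to move; the robot and the scene stay as the last step left them, time stands still between calls to the robot, and variables do not carry over. Pictures are saved under pics/ and viewed, about 8 in all and at most 12, crops included, and the job is handed in when it is done.

```bash
mkdir -p pics; ls
cat > h.py <<'E'
import numpy as np, cv2
from workcell import ctrl
def snap(n,f):
    c=ctrl.read_camera(n); cv2.imwrite(f'pics/{f}.png',c['img']); np.save(f'pics/{f}.npy',c,allow_pickle=True); return c
def load(f): return np.load(f'pics/{f}.npy',allow_pickle=True).item()
def K(c): return np.array([[c['fx'],0,c['cx']],[0,c['fy'],c['cy']],[0,0,1.]])
def D(c): return np.array([c['k1'],0,0,0,0.])
def w(c,u,v,z):
    p=cv2.undistortPoints(np.array([[[u,v]]],float),K(c),D(c))[0,0]
    P=np.array(c['pose']); d=P[:3,:3]@np.array([p[0],p[1],1]); o=P[:3,3]
    return o+d*(z-o[2])/d[2]
def pix(c,X):
    P=np.linalg.inv(np.array(c['pose'])); q=P[:3,:3]@np.array(X,float)+P[:3,3]
    return cv2.projectPoints(q.reshape(1,1,3),np.zeros(3),np.zeros(3),K(c),D(c))[0].ravel()
E
python3 - <<'E'
from h import *
t=snap('top','top0');s=snap('side','side0')
print(ctrl.get_state()); print(t['pose'],s['pose'],t['fx'],t['k1'])
E
```

```text
pics
{'time_s': 0.1, 'qpos': array([ 9.17677697e-01,  1.81474645e-01,  1.60788908e+00, -1.85017954e-05,
        1.35378400e+00, -2.06312286e-01]), 'qd': array([-0.00050601, -0.00145515, -0.00182966,  0.00095366, -0.00042956,
        0.00102666]), 'tau': array([ 1.60872340e-03, -4.34815407e+01, -3.42697227e+01,  7.05277990e-02,
        3.39902902e-02, -5.41073746e-05]), 'position': array([248.17064752, 518.19572659, 256.90490948]), 'eef_rot': array([-6.95872088e-01, -3.06290620e+00,  2.23198721e-03]), 'force': array([0.57322562, 0.27870384, 0.29404697]), 'wrist_torque': array([-0.00689592,  0.06366324, -0.01685684]), 'opening': 0.9986166969391168}
[[ 2.46609334e-02 -9.89398130e-01  1.43119456e-01  3.86455899e+02]
 [-9.99694947e-01 -2.46017716e-02  2.18323728e-03  5.01178269e+01]
 [ 1.36090129e-03 -1.43129638e-01 -9.89703013e-01  1.35144009e+03]
 [ 0.00000000e+00  0.00000000e+00  0.00000000e+00  1.00000000e+00]] [[ 8.47912501e-01 -4.18411353e-01  3.25540059e-01  1.27814080e+02]
 [-5.30001662e-01 -6.55213751e-01  5.38324417e-01 -7.04335181e+02]
 [-1.19427243e-02 -6.28988775e-01 -7.77322643e-01  1.12098332e+03]
 [ 0.00000000e+00  0.00000000e+00  0.00000000e+00  1.00000000e+00]] 492.91608519709985 -0.014361027268559676
```

View pics/top0.png

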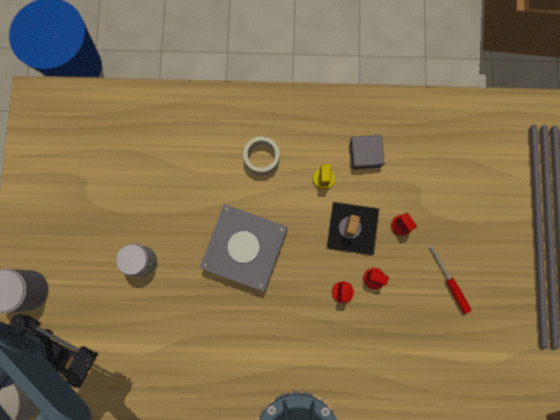

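View pics/side0.png

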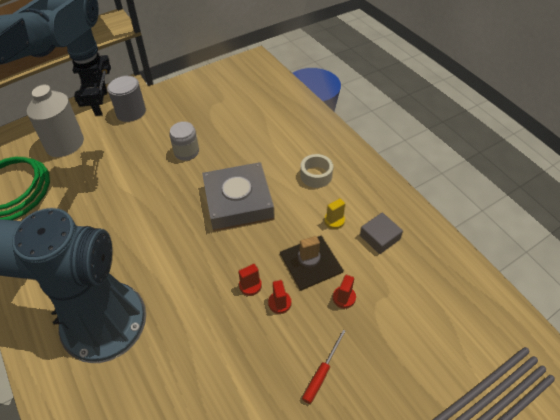

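The top view shows the lamp at about (243,247) and the pusher with its wooden handle on the black rest at about (352,227). Red look-alikes are at (403,224), (376,278) and (343,292), and a yellow one at (324,177). I'll enlarge the crop.

Run:
```python
from h import *
c=load('top0');i=c['img']
a=cv2.resize(i[200:300,198:298],None,fx=4,fy=4,interpolation=cv2.INTER_CUBIC)
b=cv2.resize(i[180:280,318:418],None,fx=4,fy=4,interpolation=cv2.INTER_CUBIC)
cv2.imwrite('pics/crop0.png',np.hstack([a,b]))
# lamp by threshold
g=i[230:265,225:262].astype(int); m=(g.min(2)>170)
ys,xs=np.nonzero(m); u,v=xs.mean()+225,ys.mean()+230
print(u,v,m.sum(),np.ptp(xs),np.ptp(ys),w(c,u,v,68))
```

```text
<stdin>:8: RuntimeWarning: Mean of empty slice.
  ret = ret.dtype.type(ret / rcount)
Traceback (most recent call last):
ValueError: zero-size array to reduction operation maximum which has no identity
```

View pics/crop0.png

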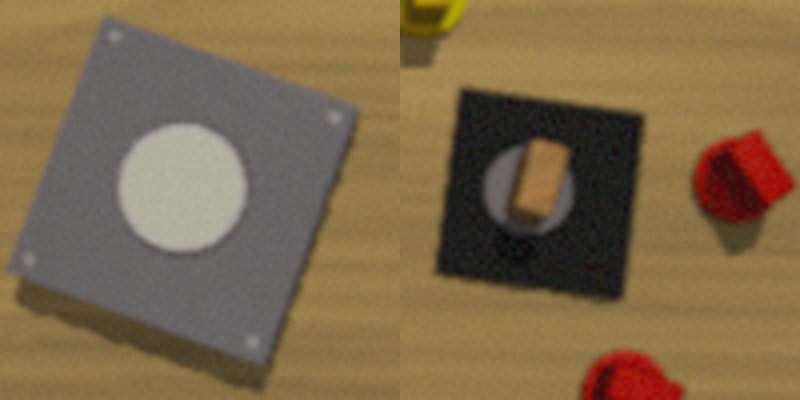

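The crop shows the lamp centre at about (243.4,246.4), the pusher foot centre at about (350,227), and the handle's long axis tilted about 14° from the image vertical.

```bash
cat >> h.py <<'E'
def cr(c,X,Y,x0,y0,z,s=4): return w(c,(X+.5)/s-.5+x0,(Y+.5)/s-.5+y0,z)
E
python3 - <<'E'
from h import *
np.set_printoptions(precision=1,suppress=True)
c=load('top0')
print('lamp',cr(c,183,187,198,200,68), 'edge',cr(c,119,187,198,200,68),cr(c,247,187,198,200,68))
p=[cr(c,x,y,198,200,60) for x,y in ((105,18),(357,107),(268,362),(10,270))]
print('panel',np.mean(p,0),[np.linalg.norm(p[i]-p[i-1]) for i in range(4)],np.arctan2(*(p[1]-p[0])[1::-1]))
f=cr(c,129,189,318,180,26);print('foot',f)
r=[cr(c,x,y,318,180,12) for x,y in ((62,88),(243,114),(222,299),(37,273))]
print('rest',np.mean(r,0),[np.linalg.norm(r[i]-r[i-1]) for i in range(4)])
h=[cr(c,x,y,318,180,92) for x,y in ((135,137),(170,145),(152,220),(117,211))]
print('top',np.mean(h,0),[np.linalg.norm(h[i]-h[i-1]) for i in range(4)],h[3]-h[0],h[2]-h[1])
d=(h[0]-h[3]+h[1]-h[2]); print('handle long axis',np.arctan2(d[1],d[0]))
from scipy.spatial.transform import Rotation as R
s=ctrl.get_state();print(R.from_rotvec(s['eef_rot']).as_matrix())
for n,z in(('yellow',8),):
  print(w(c,324,178,z))
for u,v in ((403,224),(376,278),(343,292)): print(w(c,u,v,60))
wc=ctrl.read_camera('wrist'); T=np.array(wc['pose']);print(T,wc['fx'])
E
```

```text
lamp [488.6 154.5  68. ] edge [487.6 196.3  68. ] [489.6 112.8  68. ]
panel [488.6 153.9  60. ] [np.float64(176.80992272103032), np.float64(177.5530512129786), np.float64(176.18202084832978), np.float64(178.70588795985495)] -1.8878476051379507
foot [ 551.9 -128.5   26. ]
rest [ 551.2 -138.7   12. ] [np.float64(129.0590058109161), np.float64(125.73546924175662), np.float64(128.49110032489367), np.float64(126.74097575289989)]
top [ 551. -129.   92.] [np.float64(49.675698759377845), np.float64(23.11160317908619), np.float64(50.28293075450285), np.float64(23.127186302351298)] [-48.4  11.3   0. ] [-49.   11.5   0. ]
handle long axis -0.22997233317882615
[[-0.9  0.4 -0. ]
 [ 0.4  0.9 -0. ]
 [ 0.  -0.  -1. ]]
[689.5 -58.2   8. ]
[ 558.8 -264.5   60. ]
[ 415.4 -192.7   60. ]
[ 377.3 -107.1   60. ]
[[  0.4   0.9   0.3 174.9]
 [  0.9  -0.4  -0.1 553.6]
 [ -0.    0.3  -1.  384.6]
 [  0.    0.    0.    1. ]] 306.05796767344765
```

Measured sizes match what was given (lamp 84 mm across, rest about 127 mm, handle 50 x 23 mm). Moving above the pusher now, with a turn of +0.217.

```bash
R='x'; 
python3 -m inch '[{"slide":[20,-43,-3],"turn":0.0145},{"slide":[20,-43,-3],"turn":0.0145},{"slide":[20,-43,-3],"turn":0.0145},{"slide":[20,-43,-3],"turn":0.0145},{"slide":[20,-43,-3],"turn":0.0145}]' 1 && python3 -m inch '[{"slide":[20,-43,-3],"turn":0.0145},{"slide":[20,-43,-3],"turn":0.0145},{"slide":[20,-43,-3],"turn":0.0145},{"slide":[20,-43,-3],"turn":0.0145},{"slide":[20,-43,-3],"turn":0.0145}]' && python3 -m inch '[{"slide":[20,-43,-3],"turn":0.0145},{"slide":[20,-43,-3],"turn":0.0145},{"slide":[20,-43,-3],"turn":0.0145},{"slide":[20,-43,-3],"turn":0.0145},{"slide":[20,-43,-3],"turn":0.0145}]' && python3 -m inch '[{"slide":[3,-2,-30],"turn":0},{"slide":[0,0,0],"turn":0},{"slide":[0,0,0],"turn":0},{"slide":[0,0,0],"turn":0},{"slide":[0,0,0],"turn":0}]'
python3 - <<'E'
from h import *
c=snap('wrist','w1'); print(ctrl.get_state()['position'],pix(c,[552,-129,92]),pix(c,[552,-129,26]))
i=c['img']; cv2.imwrite('pics/w1v.png',i)
E
```

```text
time_s: 0.78
position: [348.7, 302.1, 242.5]
eef_rot: [0.583, 3.087, -0.0]
force: [0.4, -0.1, -0.1]
opening: 0.996
time_s: 1.4
position: [448.8, 87.1, 227.6]
eef_rot: [0.472, 3.106, 0.0]
force: [-0.1, -0.2, 0.7]
opening: 0.996
time_s: 2.02
position: [548.8, -127.9, 212.3]
eef_rot: [-0.359, -3.121, -0.0]
force: [0.3, -0.3, 0.2]
opening: 0.998
time_s: 2.65
position: [551.8, -128.1, 183.8]
eef_rot: [0.358, 3.12, -0.001]
force: [-0.4, -0.2, -0.2]
opening: 1.001
[ 551.75757246 -128.16965877  183.60796289] [277.30775644 217.46384711] [277.6301407  193.60780078]
```

View pics/w1v.png

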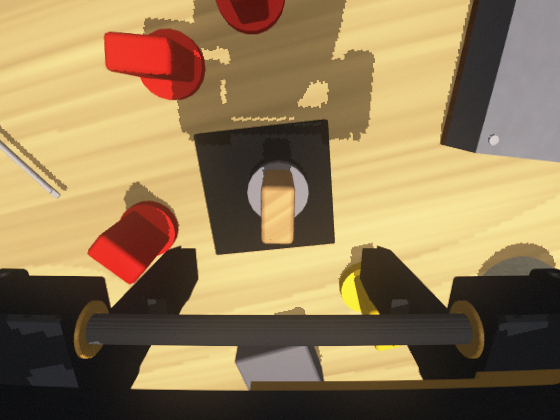

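The wrist view shows the handle top centred near (278,215), where I predicted (277,217), and aligned with the jaws. Lowering and gripping.

```bash
python3 - <<'E'
from h import *
np.set_printoptions(precision=1,suppress=True)
c=load('w1'); h=[w(c,u,v,92) for u,v in((264,186),(294,186),(293,244),(262,242))]
d=h[0]-h[3]+h[1]-h[2];print(np.mean(h,0),np.arctan(d[1]/d[0]),w(c,278,191,26))
E
python3 -m inch '[{"slide":[0,0,-29],"turn":0},{"slide":[0,0,-29],"turn":0},{"slide":[0,0,-29],"turn":0},{"slide":[0,0,-29],"turn":0},{"slide":[0,0,0],"turn":0}]' 1 && python3 -m inch '[{"slide":[0,0,0],"turn":0},{"slide":[0,0,0],"turn":0},{"slide":[0,0,0],"turn":0},{"slide":[0,0,0],"turn":0},{"slide":[0,0,0],"turn":0}]' 0 50 && python3 -m inch '[{"slide":[0,0,0],"turn":0},{"slide":[0,0,0],"turn":0},{"slide":[0,0,0],"turn":0},{"slide":[0,0,0],"turn":0},{"slide":[0,0,0],"turn":0}]'
```

```text
[ 550.5 -127.9   92. ] -0.25245308027980173 [ 549.5 -128.1   26. ]
time_s: 3.32
position: [549.8, -127.5, 64.9]
eef_rot: [-0.359, -3.117, -0.002]
force: [0.4, 0.3, -0.6]
opening: 0.999
time_s: 3.95
position: [551.5, -128.5, 66.9]
eef_rot: [0.359, 3.121, -0.0]
force: [-0.3, -0.5, -0.7]
opening: 0.456
time_s: 4.58
position: [551.4, -128.5, 66.7]
eef_rot: [-0.359, -3.121, 0.0]
force: [0.5, -0.8, -0.8]
opening: 0.291
```

Gripped at 25.6 mm, which fits the 26 mm handle. Lifting and carrying toward the lamp.

```bash
python3 -m inch '[{"slide":[0,0,8],"turn":0},{"slide":[0,0,22],"turn":0},{"slide":[0,0,30],"turn":0},{"slide":[0,0,30],"turn":0},{"slide":[0,0,0],"turn":0}]' && python3 -m inch '[{"slide":[-6,28,0],"turn":0},{"slide":[-7,30,0],"turn":0},{"slide":[-8,36,0],"turn":0},{"slide":[-8,36,0],"turn":0},{"slide":[-8,36,0],"turn":0}]' && python3 -m inch '[{"slide":[-8,36,0],"turn":0},{"slide":[-8,36,0],"turn":0},{"slide":[-6,28,0],"turn":0},{"slide":[-4,16.5,0],"turn":0},{"slide":[0,0,0],"turn":0}]' && python3 -m inch '[{"slide":[0,0,-10],"turn":0},{"slide":[0,0,-10],"turn":0},{"slide":[0,0,0],"turn":0},{"slide":[0,0,0],"turn":0},{"slide":[0,0,0],"turn":0}]'
python3 - <<'E'
from h import *
t=snap('top','t2');c=snap('wrist','w2');s=ctrl.get_state();print(s['position'],s['eef_rot'],s['force'],s['wrist_torque'])
f=s['position'];
b=cv2.resize(c['img'],(600,450));a=cv2.resize(t['img'][190:300,190:300],None,fx=4,fy=4,interpolation=cv2.INTER_CUBIC)
sd=snap('side','s2')['img'][120:240,170:300]
a=cv2.resize(t['img'][200:290,200:290],(400,400),interpolation=cv2.INTER_CUBIC);b=cv2.resize(sd,(400,369),interpolation=cv2.INTER_CUBIC);b=cv2.copyMakeBorder(b,0,31,0,0,0)
cv2.imwrite('pics/c2.png',np.hstack([a,b]));cv2.imwrite('pics/w2v.png',c['img'])
E
```

```text
time_s: 5.2
position: [553.0, -129.1, 159.3]
eef_rot: [0.359, 3.116, -0.003]
force: [-0.2, 0.1, -3.2]
opening: 0.287
time_s: 5.82
position: [513.0, 38.8, 155.0]
eef_rot: [-0.36, -3.118, -0.0]
force: [-0.3, -0.2, -2.6]
opening: 0.293
time_s: 6.45
position: [487.7, 154.6, 155.8]
eef_rot: [-0.356, -3.12, 0.001]
force: [-0.2, 0.7, -2.4]
opening: 0.291
time_s: 7.08
position: [488.8, 154.0, 137.0]
eef_rot: [0.36, 3.12, 0.0]
force: [-0.5, -0.2, -2.9]
opening: 0.291
[488.72688236 154.0520874  137.07032169] [3.59408615e-01 3.12022076e+00 2.10360117e-04] [-0.34536542  0.09991321 -3.0837683 ] [ 0.02995589 -0.06903702  0.02051938]
```

View pics/w2v.png

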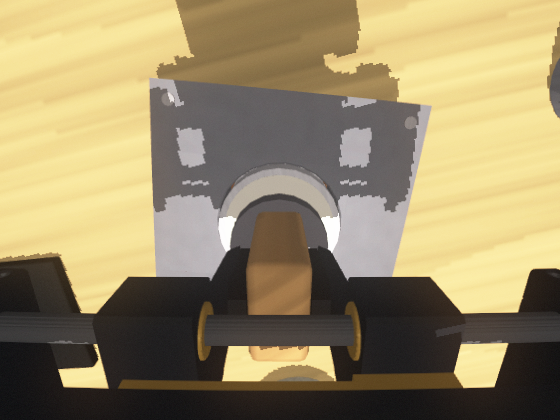

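View pics/c2.png

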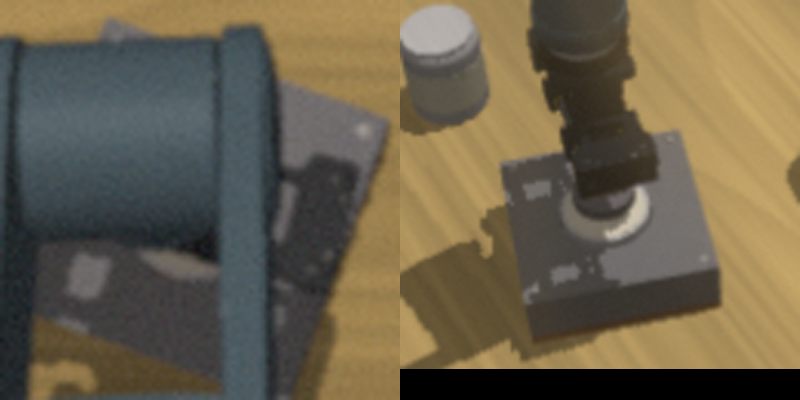

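The wrist view shows the lamp spanning u 218–341 (centre 279.5) and the foot spanning 230–327 (centre 278.5), so they agree laterally. Next I'll check fore-aft by reprojecting both.

Run:
```python
from h import *
np.set_printoptions(precision=1,suppress=True)
c=load('w2');s=ctrl.get_state();p=s['position']
a=-0.23+np.pi; ex=np.array([np.cos(a),np.sin(a),0]);
for nm,u,v,z,r in (('lamp far',280,167,68,42),('foot far',279,193,p[2]-41,30)):
  q=w(c,u,v,z); d=np.dot(q-p,ex); print(nm,q,'centre along x from TCP',abs(d)-r, 'lateral',np.dot(q-p,[-ex[1],ex[0],0]))
for u in (218,341,): print(w(c,u,228,68))
for u in (230,327,): print(w(c,u,240,p[2]-41))
```

```text
lamp far [446.9 164.9  68. ] centre along x from TCP 1.0689738970520892 lateral -1.0008919899946862
foot far [456.1 162.1  96. ] centre along x from TCP 3.468198678298265 lateral -0.3382453995031375
[478.9 113.3  68. ]
[498.2 196.5  68. ]
[478.1 126.6  96. ]
[491.4 183.6  96. ]
```

The foot sits about 2 mm nearer the robot than the lamp centre, so I'll shift x by +1.5. Then down to just above the first possible ledge depth, watching force.

```bash
python3 -m inch '[{"slide":[1.5,0,-3],"turn":0},{"slide":[0,0,-3],"turn":0},{"slide":[0,0,-3],"turn":0},{"slide":[0,0,-1],"turn":0},{"slide":[0,0,0],"turn":0}]' && python3 -m inch '[{"slide":[0,0,-1],"turn":0},{"slide":[0,0,-1],"turn":0},{"slide":[0,0,-1],"turn":0},{"slide":[0,0,-1],"turn":0},{"slide":[0,0,-1],"turn":0}]' && python3 -m inch '[{"slide":[0,0,-1],"turn":0},{"slide":[0,0,-1],"turn":0},{"slide":[0,0,-1],"turn":0},{"slide":[0,0,-1],"turn":0},{"slide":[0,0,-1],"turn":0}]'
```

```text
time_s: 7.85
position: [489.8, 154.1, 126.6]
eef_rot: [-0.359, -3.121, 0.0]
force: [-0.8, 0.5, -2.5]
opening: 0.292
time_s: 8.48
position: [490.0, 154.1, 122.2]
eef_rot: [0.359, 3.121, -0.0]
force: [-3.1, -0.3, 3.0]
opening: 0.293
time_s: 9.1
position: [490.0, 154.1, 116.7]
eef_rot: [0.359, 3.121, 0.0]
force: [-2.2, -1.3, 4.3]
opening: 0.293
```

```bash
python3 -m inch '[{"slide":[0,0,-0.6],"turn":0},{"slide":[0,0,-0.6],"turn":0},{"slide":[0,0,-0.6],"turn":0},{"slide":[0,0,-0.6],"turn":0},{"slide":[0,0,-0.6],"turn":0}]' && python3 -m inch '[{"slide":[0,0,-0.4],"turn":0},{"slide":[0,0,-0.3],"turn":0},{"slide":[0,0,-0.3],"turn":0},{"slide":[0,0,-0.2],"turn":0},{"slide":[0,0,-0.2],"turn":0}]'
python3 -c "
from workcell import ctrl
s=ctrl.get_state();print(s['position'],s['force'],s['wrist_torque'])"
```

```text
time_s: 9.72
position: [490.0, 154.1, 113.7]
eef_rot: [0.359, 3.121, 0.0]
force: [-1.4, -0.5, 6.0]
opening: 0.288
time_s: 10.35
position: [490.0, 154.1, 112.4]
eef_rot: [0.359, 3.121, 0.0]
force: [-2.9, -1.2, 5.2]
opening: 0.292
[490.01028402 154.07193228 112.37614607] [-2.90570644 -1.19064164  5.23458347] [-0.04845196  0.41524264  0.00921808]
```

```bash
cat > ok.py <<'E'
from workcell import ctrl
import sys
s=ctrl.get_state(); f=s['force'][2]; print(s['position'].round(2)[2],f.round(1)); sys.exit(f>9.5)
E
python3 -m inch '[{"slide":[0,0,-0.2],"turn":0},{"slide":[0,0,-0.2],"turn":0},{"slide":[0,0,-0.2],"turn":0},{"slide":[0,0,-0.2],"turn":0},{"slide":[0,0,-0.1],"turn":0}]' >/dev/null && python3 ok.py && python3 -m inch '[{"slide":[0,0,-0.2],"turn":0},{"slide":[0,0,-0.2],"turn":0},{"slide":[0,0,-0.2],"turn":0},{"slide":[0,0,-0.2],"turn":0},{"slide":[0,0,-0.1],"turn":0}]' >/dev/null && python3 ok.py && python3 -m inch '[{"slide":[0,0,-0.2],"turn":0},{"slide":[0,0,-0.2],"turn":0},{"slide":[0,0,-0.2],"turn":0},{"slide":[0,0,-0.2],"turn":0},{"slide":[0,0,-0.1],"turn":0}]' >/dev/null && python3 ok.py  && python3 -m inch '[{"slide":[0,0,-0.2],"turn":0},{"slide":[0,0,-0.2],"turn":0},{"slide":[0,0,-0.2],"turn":0},{"slide":[0,0,-0.2],"turn":0},{"slide":[0,0,-0.1],"turn":0}]' >/dev/null && python3 ok.py
```

```text
111.45 5.3False
```

```bash
sed -i 's/sys.exit(f>9.5)/sys.exit(int(f>9.5))/' ok.py
python3 -m inch '[{"slide":[0,0,-0.2],"turn":0},{"slide":[0,0,-0.2],"turn":0},{"slide":[0,0,-0.2],"turn":0},{"slide":[0,0,-0.2],"turn":0},{"slide":[0,0,-0.1],"turn":0}]' >/dev/null && python3 ok.py && python3 -m inch '[{"slide":[0,0,-0.2],"turn":0},{"slide":[0,0,-0.2],"turn":0},{"slide":[0,0,-0.2],"turn":0},{"slide":[0,0,-0.2],"turn":0},{"slide":[0,0,-0.1],"turn":0}]' >/dev/null && python3 ok.py && python3 -m inch '[{"slide":[0,0,-0.2],"turn":0},{"slide":[0,0,-0.2],"turn":0},{"slide":[0,0,-0.2],"turn":0},{"slide":[0,0,-0.2],"turn":0},{"slide":[0,0,-0.1],"turn":0}]' >/dev/null && python3 ok.py  && python3 -m inch '[{"slide":[0,0,-0.2],"turn":0},{"slide":[0,0,-0.2],"turn":0},{"slide":[0,0,-0.2],"turn":0},{"slide":[0,0,-0.2],"turn":0},{"slide":[0,0,-0.1],"turn":0}]' >/dev/null && python3 ok.py
```

```text
110.59 4.9
109.69 5.2
108.82 6.0
107.93 6.0
```

```bash
python3 -m inch '[{"slide":[0,0,-0.2],"turn":0},{"slide":[0,0,-0.2],"turn":0},{"slide":[0,0,-0.2],"turn":0},{"slide":[0,0,-0.2],"turn":0},{"slide":[0,0,-0.1],"turn":0}]' >/dev/null && python3 ok.py && python3 -m inch '[{"slide":[0,0,-0.2],"turn":0},{"slide":[0,0,-0.2],"turn":0},{"slide":[0,0,-0.2],"turn":0},{"slide":[0,0,-0.2],"turn":0},{"slide":[0,0,-0.1],"turn":0}]' >/dev/null && python3 ok.py && python3 -m inch '[{"slide":[0,0,-0.2],"turn":0},{"slide":[0,0,-0.2],"turn":0},{"slide":[0,0,-0.2],"turn":0},{"slide":[0,0,-0.2],"turn":0},{"slide":[0,0,-0.1],"turn":0}]' >/dev/null && python3 ok.py  && python3 -m inch '[{"slide":[0,0,-0.2],"turn":0},{"slide":[0,0,-0.2],"turn":0},{"slide":[0,0,-0.2],"turn":0},{"slide":[0,0,-0.2],"turn":0},{"slide":[0,0,-0.1],"turn":0}]' >/dev/null && python3 ok.py
```

```text
107.04 5.5
106.16 6.5
105.71 10.4
```

Force is rising steeply with the push now about 13 N, so the ledge is at a depth of about 17 mm. Taking small steps from here.

```bash
python3 -m inch '[{"slide":[0,0,-0.15],"turn":0},{"slide":[0,0,-0.15],"turn":0},{"slide":[0,0,0],"turn":0},{"slide":[0,0,0],"turn":0},{"slide":[0,0,0],"turn":0}]' >/dev/null ; python3 ok.py
```

```text
105.72 12.9
```

```bash
python3 -m inch '[{"slide":[0,0,-0.2],"turn":0},{"slide":[0,0,-0.2],"turn":0},{"slide":[0,0,-0.2],"turn":0},{"slide":[0,0,0],"turn":0},{"slide":[0,0,0],"turn":0}]' >/dev/null ; python3 ok.py;python3 -m inch '[{"slide":[0,0,0],"turn":0},{"slide":[0,0,0],"turn":0},{"slide":[0,0,0],"turn":0},{"slide":[0,0,0],"turn":0},{"slide":[0,0,0],"turn":0}]' >/dev/null ; python3 ok.py
python3 -c "
from workcell import ctrl
s=ctrl.get_state();print(s['position'],s['eef_rot'],s['force'],s['wrist_torque'])"
```

```text
105.68 18.7
105.69 19.2
[490.1099264  154.09511322 105.69459677] [ 3.59037877e-01  3.12083620e+00 -2.68621333e-04] [-7.65985522 -0.90564411 19.1880854 ] [-0.23432844  1.4036334  -0.03196493]
```

Holding about 22 N for another 1.25 s, then lifting off gently and looking.

```bash
python3 -m inch '[{"slide":[0,0,0],"turn":0},{"slide":[0,0,0],"turn":0},{"slide":[0,0,0],"turn":0},{"slide":[0,0,0],"turn":0},{"slide":[0,0,0],"turn":0}]' >/dev/null ; python3 ok.py;python3 -m inch '[{"slide":[0,0,0],"turn":0},{"slide":[0,0,0],"turn":0},{"slide":[0,0,0],"turn":0},{"slide":[0,0,0],"turn":0},{"slide":[0,0,0],"turn":0}]' >/dev/null ; python3 ok.py
python3 -m inch '[{"slide":[0,0,0.5],"turn":0},{"slide":[0,0,0.5],"turn":0},{"slide":[0,0,1],"turn":0},{"slide":[0,0,2],"turn":0},{"slide":[0,0,4],"turn":0}]' 
python3 -m inch '[{"slide":[0,0,10],"turn":0},{"slide":[0,0,20],"turn":0},{"slide":[0,0,20],"turn":0},{"slide":[0,0,5],"turn":0},{"slide":[0,0,0],"turn":0}]'; python3 ok.py
python3 - <<'E'
from h import *
c=snap('wrist','w3'); cv2.imwrite('pics/w3v.png',c['img'])
E
```

```text
105.67 19.4
105.67 18.1
time_s: 19.1
position: [489.5, 154.0, 111.7]
eef_rot: [-0.359, -3.12, 0.0]
force: [-0.5, -0.8, -2.7]
opening: 0.29
time_s: 19.73
position: [490.0, 154.1, 167.5]
eef_rot: [0.359, 3.12, 0.0]
force: [0.0, -0.8, -2.9]
opening: 0.29
167.45 -2.9
```

View pics/w3v.png

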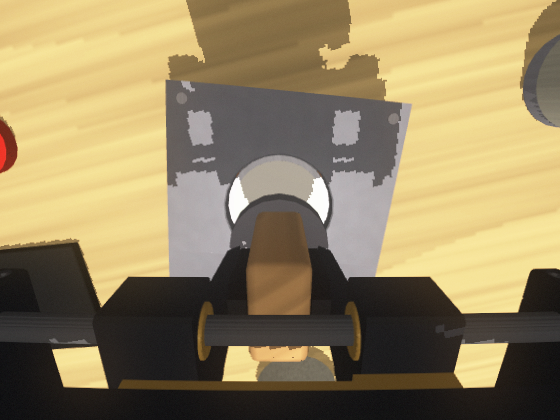

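The wrist view shows the lamp sunk in its collar. Carrying the pusher back to the rest.

```bash
python3 -m inch '[{"slide":[6,-28,0],"turn":0},{"slide":[7,-32,0],"turn":0},{"slide":[8,-38,0],"turn":0},{"slide":[8,-38,0],"turn":0},{"slide":[8,-38,0],"turn":0}]' && python3 -m inch '[{"slide":[8,-38,0],"turn":0},{"slide":[7,-35,0],"turn":0},{"slide":[6,-28,0],"turn":0},{"slide":[3,-14,0],"turn":0},{"slide":[0,0,0],"turn":0}]' && python3 -m inch '[{"slide":[0,0,-25],"turn":0},{"slide":[0,0,-30],"turn":0},{"slide":[0,0,-30],"turn":0},{"slide":[0,0,-10],"turn":0},{"slide":[0,0,0],"turn":0}]' && python3 -m inch '[{"slide":[0,0,-1],"turn":0},{"slide":[0,0,-1],"turn":0},{"slide":[0,0,-1],"turn":0},{"slide":[0,0,-1],"turn":0},{"slide":[0,0,0],"turn":0}]'; python3 ok.py
```

```text
time_s: 20.4
position: [526.4, -21.0, 166.1]
eef_rot: [-0.359, -3.119, -0.0]
force: [0.8, 0.4, -2.5]
opening: 0.291
time_s: 21.02
position: [550.6, -135.2, 166.5]
eef_rot: [-0.361, -3.12, -0.001]
force: [0.1, 1.1, -3.0]
opening: 0.29
time_s: 21.65
position: [550.6, -134.0, 71.9]
eef_rot: [-0.358, -3.12, -0.001]
force: [-0.0, -0.6, -2.3]
opening: 0.29
time_s: 22.28
position: [550.9, -134.9, 68.2]
eef_rot: [-0.36, -3.121, -0.0]
force: [0.0, -0.2, -2.7]
opening: 0.292
68.16 -2.7
```

```bash
python3 -m inch '[{"slide":[0,0,-0.5],"turn":0},{"slide":[0,0,-0.5],"turn":0},{"slide":[0,0,-0.3],"turn":0},{"slide":[0,0,-0.3],"turn":0},{"slide":[0,0,0],"turn":0}]'
```

```text
time_s: 22.9
position: [551.0, -134.9, 66.7]
eef_rot: [0.359, 3.121, -0.0]
force: [0.2, -0.1, -1.3]
opening: 0.292
```

Contact is felt at z = 66.7, the same height as at the grasp. Settling slightly, releasing, retreating up, and looking.

```bash
python3 -m inch '[{"slide":[0,0,-0.2],"turn":0},{"slide":[0,0,0],"turn":0},{"slide":[0,0,0],"turn":0},{"slide":[0,0,0],"turn":0},{"slide":[0,0,0],"turn":0}]' 1 && python3 -m inch '[{"slide":[0,0,0],"turn":0},{"slide":[0,0,0],"turn":0},{"slide":[0,0,0],"turn":0},{"slide":[0,0,0],"turn":0},{"slide":[0,0,0],"turn":0}]' && python3 -m inch '[{"slide":[0,0,10],"turn":0},{"slide":[0,0,30],"turn":0},{"slide":[0,0,40],"turn":0},{"slide":[0,0,40],"turn":0},{"slide":[0,0,40],"turn":0}]'
python3 -m inch '[{"slide":[-10,-60,0],"turn":0},{"slide":[-10,-60,0],"turn":0},{"slide":[-10,-60,0],"turn":0},{"slide":[-10,-60,0],"turn":0},{"slide":[0,0,0],"turn":0}]'
python3 - <<'E'
from h import *
c=snap('top','t4')['img'];s=snap('side','s4')['img']
f=lambda i:cv2.resize(i,(400,400),interpolation=cv2.INTER_CUBIC)
cv2.imwrite('pics/c4.png',np.hstack([f(c[170:300,200:330+0]),f(s[140:310,200:370])])); cv2.imwrite('pics/t4v.png',c)
E
```

```text
time_s: 23.52
position: [551.0, -134.9, 66.4]
eef_rot: [0.359, 3.121, -0.0]
force: [0.4, 0.2, 0.4]
opening: 0.834
time_s: 24.15
position: [550.9, -134.9, 66.4]
eef_rot: [0.359, 3.121, -0.0]
force: [0.3, 1.1, -0.4]
opening: 0.998
time_s: 24.78
position: [550.9, -134.9, 228.6]
eef_rot: [0.359, 3.12, -0.0]
force: [-0.9, -0.5, -0.0]
opening: 0.997
time_s: 25.4
position: [509.5, -379.2, 227.0]
eef_rot: [0.368, 3.119, -0.002]
force: [-0.5, 1.2, -0.0]
opening: 1.003
```

View pics/c4.png

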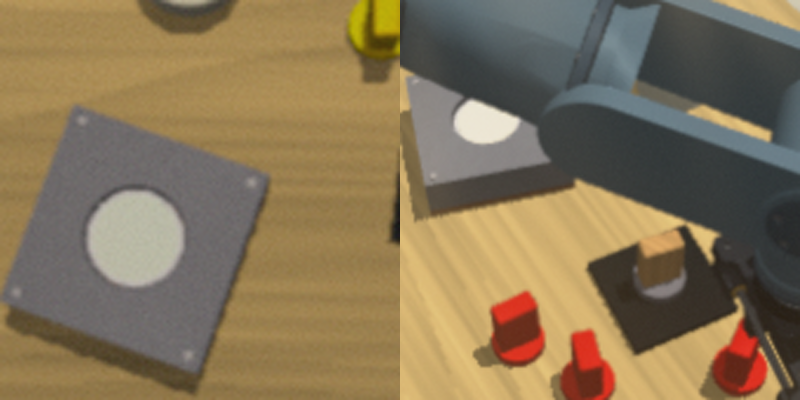

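View pics/t4v.png

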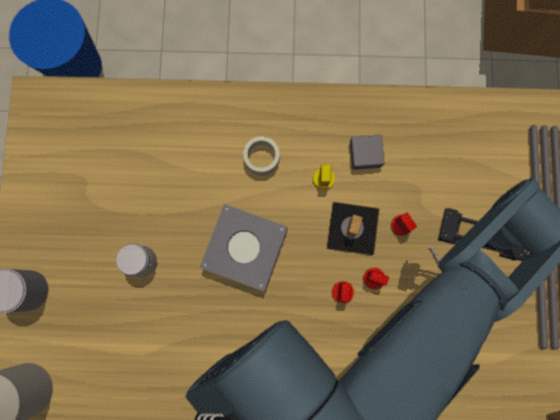

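The lamp is evenly sunk in its collar. The pusher stands upright on its rest at about (353,227), the bystanders in view (tape, box, tin) have not moved, and the gripper is clear at z = 227. The arm partly hides the screwdriver, but nothing came near it: the lowest tool point on that leg was about 208 mm up.

```bash
python3 -c "
from workcell import ctrl
s=ctrl.get_state();print(s['time_s'],s['force'],abs(s['qd']).max());print(ctrl.sign_off())"
```

```text
25.5 [-0.00939787 -0.04123273  0.16969124] 0.03675489160021728
the job is handed in; nothing more can be done
None
```

I pushed the lamp down until it bottomed out, put the pusher back on its rest, and handed the job in at 25.5 s. No verdict was reported.

- **Push:** the lamp met its ledge about 17 mm below its start, well past the 10.5 mm needed. I held about 22 N on it for close to 2 s (wrist force 18–19 N plus about 3 N for the pusher's weight). The most I read was about 22.3 N, against the 40 N limit.
- **Side force:** during the hold the wrist also showed about 8 N sideways in x. It was gone after lifting off, and the lamp still looked level and centred in its collar.
- **Pusher:** it touched down at the same height I picked it up from, about 4 mm from the rest's middle by the arm's readings. It looked upright after release.
- **Bystanders:** the tape, junction box, tin and look-alikes looked unmoved. The screwdriver was partly hidden by the arm in the last picture, so I could not check it fully. The gripper stayed about 200 mm above the bench near it.
- **Not measured:** I judged how level the lamp is from the pictures only.

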